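Find and press the hidden detent of a gear-selector housing

ROBOT

A 6-joint arm with a two-finger parallel gripper is mounted at the origin on the work surface. World frame = base frame: x ahead of the robot, y to its left, z up, the work surface at z = 0. Lengths are in m, angles in rad, forces in N, time in s.
With the tool pointing down it reaches from about 0.25 to 0.775 m from the base axis. Payload 8.9 kg.
Tool frame: the origin (TCP) lies midway between the tips of the shut fingers; the grasp point (between the pads) lies manip.grasp_offset behind it (manip.grasp_offset is the distance from the TCP to the grasp point, in m); z points along the fingers, y is the direction in which the jaws open and shut (so a half turn about z gives the same grasp; the last joint's range is limited). The gripper opens to 85 mm and grips with 20 to 120 N. Pads are 22 mm wide; open, the fingers measure 114 mm over their backs; the gripper's body (76 mm by 85 mm) begins 54 mm behind the grasp point. The pads swing forward as they close: fully open they stand 13 mm farther back than shut.
Start: joints at [-1.296, 0.291, -0.153, 1.127, 0, 1.431], TCP at [0.211, -0.481, 0.231] pointing down, gripper open.
Joint ranges: [-2.52, 2.52], [-0.91, 1.74], [-1.3, 1.37], [-1.96, 2.02], [-1.52, 1.47], [-3.14, 3.14]. Speed limits (rad/s): [2.22, 2.22, 2.79, 3.14, 3.14, 3.14].

INTERFACE

Orientations are given as a unit quaternion [w, x, y, z].
In Python, from station import manip, imaging, ticket gives the robot as it stands.
- The arm moves only by the shell command python3 -m creep 'ROWS' [OPENING]. ROWS is JSON, a list of rows, each a list of 4 numbers: the shift along the tool's x, y, z in mm, then the turn about the tool's z in rad. A call has 1 to 12 rows; each row shifts and turns the commanded pose from where the row before left it, along the tool's axes as they then stand; what a row does not reach is not made up. A row lasts 1/8 s, in which the tool goes at most 62.5 mm and 10.7 degrees, less where a joint would pass 70% of its speed; a pose out of reach is approached as far as the arm can. A call is refused whole if a number of a shift passes 62.5 or a number of a turn 0.188, either way. A call with a gripper value outside its range is refused whole. OPENING is the opening, from 0 (shut) to 1 (fully open), set as the call begins (- or left out, the last holds). The fingers move at their own pace and stop on an object; the grip force is fixed at half the most. Time passes only in rows, so rows that do not move let the fingers close. It gives the time, the measured TCP pose, the force and the opening at its end, in the units of the state.
- manip.get_state(): the state, without advancing time (a new reading comes with each control period).
- imaging.camera(name): name is "scene" or "top" or "wrist"; returns a dict with "image" (480x640x3 uint8, red, green, blue), "z_map" (480x640 float32, m along the optical axis (not along the pixel's ray), 0 where there is no reading), "fx", "fy", "cx", "cy" (pixels), "rvec" (rotation vector, rad) and "tvec" (3), from world to camera coordinates, as OpenCV has them. Camera axes: x right, y down, z forward; pixel columns grow to the right and rows downward; lengths in m; the calibration is good to about 2 mm. A picture is of the moment at which its call begins.
- ticket.job_done(): hands the job in, once; it reports no verdict.
The state is a dict: "time_s": time; "joint_pos": joint angles; "qvel": joint speeds; "effort": joint torques, N m; "tool_pos": TCP position; "ee_rot": TCP orientation; "wrist_force": force on the tool from outside, world axes, zero at the start; "torque": the same for the moment, N m; "grip_width": finger opening in m.
Only numpy, scipy, OpenCV 4.12 (cv2) and the standard library are available. Lean on these libraries where they do the work, as an engineer would, in place of code of your own. Each camera call takes 0.05 s, during which the arm holds its last target. There are 200 camera calls.

TASK

Under the rubber-lipped slot on top of the gear-selector housing runs a rail with one hidden hole in it, and nobody knows where along the slot. Take the spring-tipped probe out of its wooden stand, feel along the rail with its tip until it drops into the hole, and press the detent plunger at the bottom fully down with it (the plunger stays down). Then put the probe back upright in its stand and let go.

Things in the scene. Friction and masses are not known exactly. Their poses are not given: they have to be found in the camera images.
- housing: Aluminium gear-selector housing fixed to the bench, 90 x 200 mm (x, y), 60 mm high; origin at the centre of its underside, z up. Flat top with a slot along y; bolt heads near the long edges stand 5 mm proud. A flat steel rail lies inside, under the slot.
- slot (a point): Centre of the slot, level with the housing's top. Slot 84 mm long along this frame's y, 15 mm wide (x), straight walls, z up. Black split rubber lips hide the inside; they are soft and give no resistance. The floor is the flat rail, 22 mm below this point. The rail's one hidden hole is 11 mm long (y) and spans the slot's whole width; its centre is anywhere from y = -24 to +24 mm.
- plunger (a joint): Detent plunger that fills the bottom of the hidden hole, its top 8 mm below the rail's surface. 0 m = up (as found), 0.008 m = fully down on a hard stop. It resists with about 5 N of friction and stays where it is pushed.
- probe_grip (a point): Centre of the probe's upright handle: a square steel bar 24 x 24 mm, 70 mm high (sides along this frame's x and y, z up) with a 4 mm cap on top. The probe weighs about 0.15 kg. The tip of its pin is 95 mm below this point.
- probe_base (a point): Centre of the underside of the probe's handle, axes as the handle. Below it, on the axis: a 10 mm round collar 16 mm long, then a 6 mm round-ended steel pin, its tip 60 mm below this point. The pin is sprung: it slides up into the handle by at most 10 mm, pushing back with 2 N at first touch and 7 N when fully in, then is rigid.
- stand_hole0 (a point): Centre of the mouth of the round hole (17 mm across, vertical, right through) in the flat top of the probe's stand: a wooden block 70 x 70 mm, 75 mm high, fixed to the bench. In place, the pin hangs in the hole and the handle's underside rests on the stand's top, the handle's centre 35 mm above this point.
There are look-alikes about, which are no part of the job. Of the things shaped like the part that bears probe_grip, the bare steel one is meant. Of the things that look like the part that bears stand_hole0, take the one that is farthest to the robot's left at the start.

How it is judged:
By the outcome, as a careful person would: the job done as asked, in the order asked, and still so for the second after the job is handed in, with the robot touching nothing.
It also fails if it takes over 61 s, if anything falls off the work surface, if the arm or the gripper's body presses on something with over 40 N, if the wrist force passes 120 N, or if a joint passes its speed limit or range.

## Working session

There is one attempt and no reset: what is moved stays moved. The work goes in short steps, Python scripts to look and compute and a shell command to move; the robot and the scene stay as the last step left them, time stands still between calls to the robot, and variables do not carry over. Pictures are saved under pics/ and viewed, about 8 in all and at most 12, crops included, and the job is handed in when it is done.

```bash
mkdir -p pics; cat > h.py <<'E'
import numpy as np,cv2
from station import manip,imaging,ticket
def cam(n,f=None):
    c=imaging.camera(n); c['R']=cv2.Rodrigues(np.array(c['rvec'],float))[0]; c['t']=np.array(c['tvec'],float).ravel()
    if f: cv2.imwrite('pics/'+f,c['image'][:,:,::-1])
    return c
def ray(c,u,v,z):
    d=c['R'].T@np.array([(u-c['cx'])/c['fx'],(v-c['cy'])/c['fy'],1]); o=-c['R'].T@c['t']
    return o+d*(z-o[2])/d[2]
def cloud(c):
    Z=c['z_map']; v,u=np.indices(Z.shape)
    P=np.stack([(u-c['cx'])/c['fx']*Z,(v-c['cy'])/c['fy']*Z,Z],-1)
    P=(P-c['t'])@c['R']; P[Z==0]=np.nan; return P
E
python3 - <<'E'
from h import *
a=cam('top');b=cam('scene')
import pickle;pickle.dump((a,b),open('c.pkl','wb'))
cv2.imwrite('pics/top.png',a['image'][:,:,::-1]);cv2.imwrite('pics/scene.png',b['image'][:,:,::-1])
print(-a['R'].T@a['t'],manip.get_state(),manip.grasp_offset)
E
```

```text
[ 0.36835398 -0.11276112  0.94243551] {'time_s': 0.1, 'joint_pos': array([-1.29632293e+00,  2.91217031e-01, -1.53988017e-01,  1.12671355e+00,
       -1.28135804e-05,  1.43147437e+00]), 'qvel': array([ 7.46237035e-05, -1.14399477e-03,  2.53947065e-03,  3.36356121e-04,
        3.34319089e-04, -9.58233661e-04]), 'effort': array([ 1.28785694e-03, -5.37977457e+01,  3.31919539e+01,  9.34464682e-03,
       -1.29228265e-04, -1.47514747e-06]), 'tool_pos': array([ 0.21098494, -0.48034043,  0.23081678]), 'ee_rot': array([-5.59424743e-04,  9.78672762e-01,  2.05424705e-01, -4.42826250e-05]), 'wrist_force': array([-1.22560449, -0.43185925,  0.47450096]), 'torque': array([-0.02115157,  0.00623065, -0.03384474]), 'grip_width': 0.085287749962063} 0.0187
```

View pics/top.png

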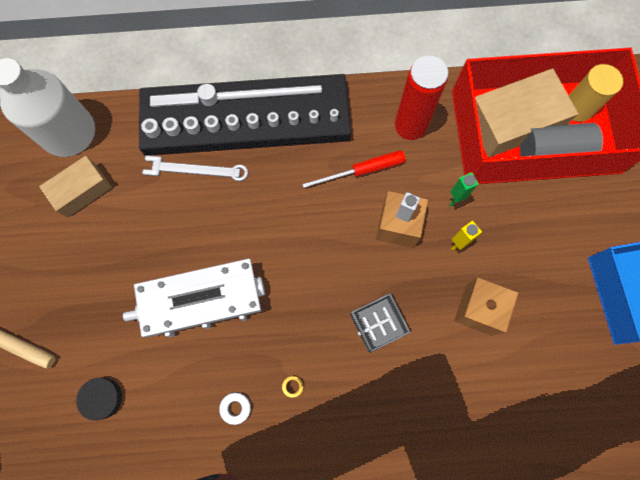

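View pics/scene.png

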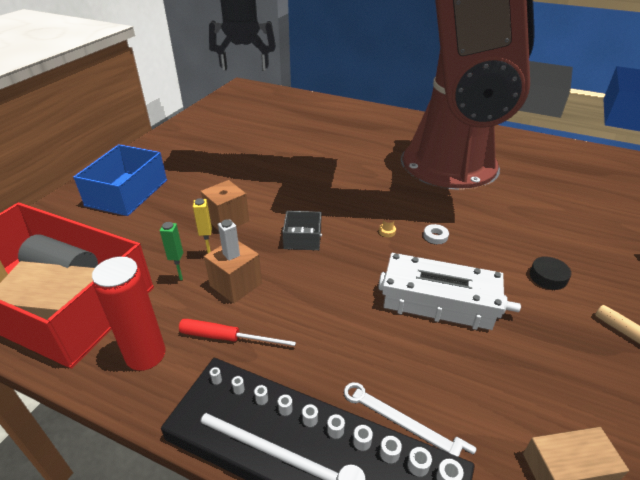

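The top view shows the bare steel probe at (408,207) in the left stand (404,218), an empty stand at (490,305), and the housing with its slot at (197,297). Green and yellow decoy probes are at (463,190) and (466,236). The scene view agrees.

```bash
python3 - <<'E'
from h import *
import pickle
a,b=pickle.load(open('c.pkl','rb'))
P=cloud(a)
def rect(box,zlo,zhi,nm,extra=None):
    u0,v0,u1,v1=box;m=np.zeros(P.shape[:2],np.uint8)
    s=P[v0:v1,u0:u1,2];m[v0:v1,u0:u1]=((s>zlo)&(s<zhi))
    if extra is not None:m&=extra
    p=P[m>0]; r=cv2.minAreaRect((p[:,:2]*1000).astype(np.float32)); print(nm,len(p),np.median(p[:,2]),r,p[:,:2].mean(0))
rect((370,180,440,250),.065,.085,'stand')
rect((390,185,425,230),.135,.16,'cap')
rect((120,250,270,345),.053,.07,'housingtop')
g=a['image'].max(2)
rect((165,280,232,315),.02,.07,'slot',(g<90).astype(np.uint8))
rect((450,170,480,210),.06,.2,'green');rect((450,220,485,252),.06,.2,'yellow')
print([ray(a,u,v,.06) for u,v in((0,0),(640,0),(0,480))])
# scene camera
P=cloud(b)
rect((215,215,245,265),.08,.165,'handle scene')
rect((200,235,265,300),.06,.08,'stand scene')
g=b['image'].max(2)
rect((410,262,480,295),.02,.07,'slot s',(g<90).astype(np.uint8))
rect((160,220,185,262),.05,.2,'green');rect((190,195,212,240),.05,.2,'yellow')
E
```

```text
stand 1294 0.07447687430873673 ((629.3418579101562, -273.67425537109375), (70.44383239746094, 71.58428955078125), 72.69463348388672) [ 0.62438083 -0.27066767]
cap 236 0.14562735684539987 ((629.303466796875, -273.409423828125), (23.852460861206055, 25.017364501953125), 59.97383499145508) [ 0.62756032 -0.27233753]
housingtop 6233 0.05967581081943307 ((514.4857788085938, 90.18767547607422), (90.66535949707031, 201.2207794189453), 8.642900466918945) [0.51361723 0.08989603]
slot 381 0.059662387637588195 ((514.8499145507812, 91.41061401367188), (14.389911651611328, 82.18699645996094), 8.802657127380371) [0.51537847 0.09117156]
green 508 0.11542002081018302 ((673.8412475585938, -392.8293151855469), (28.67180633544922, 73.21383666992188), 35.96446228027344) [ 0.65872192 -0.37346778]
yellow 439 0.12503610538645316 ((577.8517456054688, -368.37969970703125), (24.0183162689209, 25.34391212463379), 30.994508743286133) [ 0.57443676 -0.36398572]
[array([1.13020589, 0.46444408, 0.06      ]), array([ 1.03174838, -0.78220214,  0.06      ]), array([0.24829086, 0.40235121, 0.06      ])]
handle scene 625 0.1220930257982889 ((630.8748779296875, -269.99859619140625), (34.309898376464844, 24.59954833984375), 60.499515533447266) [ 0.63468701 -0.26884395]
stand scene 1088 0.07627505247963118 ((618.9323120117188, -305.45172119140625), (140.156005859375, 72.27391815185547), 73.18494415283203) [ 0.63938458 -0.26589724]
slot s 281 0.06222715587008521 ((514.4889526367188, 87.65458679199219), (40.29165267944336, 127.90550994873047), 28.607219696044922) [0.51253637 0.09041026]
green 654 0.10522048681830118 ((662.1021728515625, -375.79083251953125), (26.346914291381836, 25.9340763092041), 19.1336727142334) [ 0.6659308  -0.37092751]
yellow 611 0.09876233118386615 ((530.8529663085938, -397.79327392578125), (138.50399780273438, 24.58946990966797), 32.170318603515625) [ 0.57117014 -0.37084861]
```

```bash
python3 -m creep '[[50,-2.3,0,0],[52,-2.3,0,0],[52,-2.3,0,0],[52,-2.4,0,0],[52,-2.4,0,0],[52,-2.4,0,0],[52,-2.4,0,0],[52,-2.4,0,0],[52,-2.4,0,0],[0,0,0,-0.16],[0,0,0,-0.16],[0,0,0,-0.16]]' 1
python3 -m creep '[[0,0,0,-0.154],[0,0,0,0]]'
cat >> h.py <<'E'
from scipy.spatial.transform import Rotation as Ro
def tool():
    s=manip.get_state(); q=s['ee_rot']; return np.array(s['tool_pos']),Ro.from_quat(np.r_[q[1:],q[0]]).as_matrix(),s
def togo(xyz,yaw=None):
    p,R,s=tool(); d=R.T@(np.array(xyz)-p)*1000
    ya=np.degrees(np.arctan2(R[1,1],R[0,1])); print('tool shift mm',d.round(1),'tool-y yaw',ya.round(2),'turn', None if yaw is None else np.radians(ya-yaw).round(4),'t',s['time_s'],'F',np.round(s['wrist_force'],2),'w',s['grip_width'],'p',p.round(4))
E
python3 - <<'E'
from h import *
c=cam('wrist','w1.png'); P=cloud(c)
for lo,hi,n in((.135,.16,'cap'),(.068,.08,'stand')):
    p=P[(P[...,2]>lo)&(P[...,2]<hi)]; p=p[np.hypot(p[:,0]-.629,p[:,1]+.2735)<.055]
    if len(p)>20: print(n,len(p),np.median(p[:,2]),cv2.minAreaRect((p[:,:2]*1000).astype(np.float32)))
togo([.6293,-.2735,.0913],-30)
E
```

```text
time_s: 1.6
tool_pos: [0.6291, -0.2735, 0.2306]
ee_rot: [-0.0, 0.901, 0.435, -0.0]
wrist_force: [-0.0, 0.4, -0.1]
grip_width: 0.0854
time_s: 1.85
tool_pos: [0.629, -0.2737, 0.2308]
ee_rot: [-0.0, 0.866, 0.5, -0.0]
wrist_force: [0.2, -0.2, 0.1]
grip_width: 0.0856
cap 1491 0.14584313949249667 ((630.3692626953125, -272.1448974609375), (24.05232048034668, 24.051523208618164), 60.20309829711914)
stand 5568 0.07509697328872747 ((630.226806640625, -272.4430847167969), (70.690185546875, 70.26747131347656), 72.66385650634766)
tool shift mm [  0.4   0.2 139.6] tool-y yaw -30.16 turn -0.0028 t 1.9 F [0.26 0.22 0.69] w 0.08545286263053892 p [ 0.629  -0.2738  0.2309]
```

View pics/w1.png

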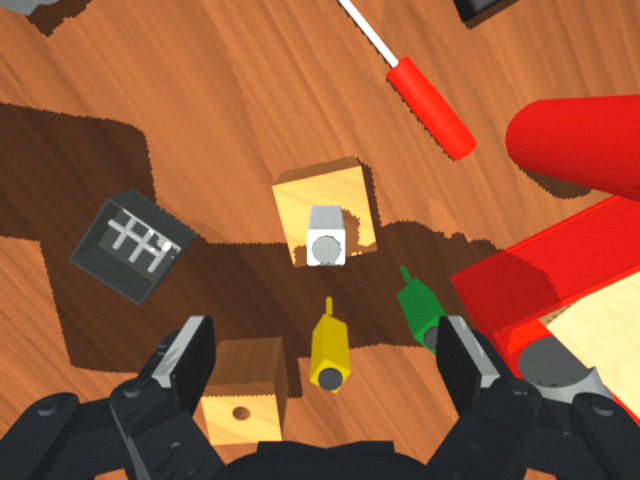

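The wrist view shows the steel probe centred at (327,248) square to the jaws, with both decoys clear of the fingers. Now I'll descend and grasp.

```bash
python3 -m creep '[[1,0.5,35,0],[0,0,35,0],[0,0,30,0],[0,0,25,0],[0,0,14,0],[0,0,0,0]]'
python3 -m creep '[[0,0,0,0],[0,0,0,0],[0,0,0,0],[0,0,0,0],[0,0,0,0],[0,0,0,0],[0,0,0,0]]' 0
```

```text
time_s: 2.65
tool_pos: [0.6296, -0.2729, 0.0915]
ee_rot: [-0.001, 0.866, 0.5, -0.0]
wrist_force: [-0.2, 0.4, -0.4]
grip_width: 0.0855
time_s: 3.52
tool_pos: [0.6304, -0.2733, 0.0929]
ee_rot: [0.0, 0.866, 0.5, 0.0]
wrist_force: [-2.3, -0.4, 5.5]
grip_width: 0.0233
```

```bash
python3 -m creep '[[0,0,-20,0],[0,0,-40,0],[0,0,-40,0],[0,0,0,-0.169],[0,0,0,-0.169],[0,0,0,-0.169],[0,0,0,-0.168],[0,0,0,0]]'
python3 -m creep '[[30,-5,0,0],[45,-8,0,0],[50,-8,0,0],[50,-8,0,0],[50,-8,0,0],[50,-8,0,0],[43,-8,0,0],[30,-6,0,0],[0,0,0,0],[0,0,0,0]]'
python3 - <<'E'
from h import *
c=cam('wrist','w2.png'); P=cloud(c)
m=(P[...,2]>.057)&(P[...,2]<.062)&(np.hypot(P[...,0]-.5145,P[...,1]-.09)<.12)
p=P[m]; print('top',len(p),cv2.minAreaRect((p[:,:2]*1000).astype(np.float32)))
g=c['image'].max(2); X=np.dot(P[...,:2]-[.5145,.0905],np.array([[.988,.151],[-.151,.988]]).T)
m=(g<70)&(P[...,2]>.03)&(P[...,2]<.063)&(abs(X[...,0])<.02)&(abs(X[...,1])<.055)
p=P[m]; print('slot',len(p),cv2.minAreaRect((p[:,:2]*1000).astype(np.float32)),X[m].min(0),X[m].max(0))
togo([.5147+.151*.028,.0908-.988*.028,.2],8.7)
E
```

```text
time_s: 4.53
tool_pos: [0.63, -0.2731, 0.1919]
ee_rot: [-0.0, 0.652, 0.758, -0.0]
wrist_force: [1.0, 0.5, -1.4]
grip_width: 0.0232
time_s: 5.78
tool_pos: [0.5194, 0.0615, 0.1924]
ee_rot: [0.0, 0.652, 0.758, -0.0]
wrist_force: [0.1, -0.5, -1.0]
grip_width: 0.0231
top 30510 ((514.9891357421875, 92.13685607910156), (90.35648345947266, 198.3301239013672), 8.640737533569336)
slot 2391 ((515.4751586914062, 87.96575927734375), (15.252413749694824, 88.30133819580078), 9.035272598266602) [-0.00699573 -0.04673195] [0.00842064 0.04145154]
tool shift mm [ 2.  -0.3 -7.7] tool-y yaw 8.58 turn -0.0021 t 5.825 F [ 0.24 -1.3  -2.69] w 0.02335972165807702 p [0.5195 0.0612 0.1923]
```

View pics/w2.png

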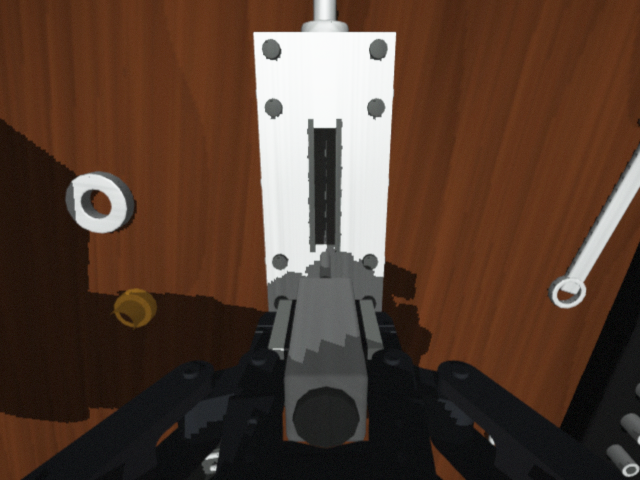

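The wrist view shows the probe upright, in line with the slot (x≈325), and over its near end. I'll lower it onto the rail.

```bash
python3 -m creep '[[0.5,-0.2,20,0],[0,0,20,0],[0,0,15,0],[0,0,10,0],[0,0,6,0],[0,0,0,0],[0,0,0,0]]'
python3 -m creep '[[0,0,3,0],[0,0,3,0],[0,0,2,0],[0,0,0,0],[0,0,0,0]]'; python3 -m creep '[[0,0,1,0],[0,0,0,0]]'
```

```text
time_s: 6.7
tool_pos: [0.5192, 0.0623, 0.1218]
ee_rot: [0.0, 0.651, 0.759, 0.0]
wrist_force: [0.9, 0.2, -0.4]
grip_width: 0.0235
time_s: 7.32
tool_pos: [0.519, 0.0623, 0.1135]
ee_rot: [0.0, 0.651, 0.759, 0.0]
wrist_force: [0.1, -0.1, 1.2]
grip_width: 0.0234
time_s: 7.58
tool_pos: [0.519, 0.0623, 0.1124]
ee_rot: [0.0, 0.651, 0.759, 0.0]
wrist_force: [0.3, 0.3, 2.2]
grip_width: 0.0233
```

```bash
cat > chk.py <<'E'
import sys; from station import manip
s=manip.get_state(); f=s['wrist_force']; p=s['tool_pos']; print('y',round(float(-.151*(p[0]-.515)+.988*(p[1]-.091))*1000,1),'z',round(p[2]*1000,1),'F',f.round(1))
sys.exit(int(f[2]<.7 or (f[0]**2+f[1]**2)**.5>4))
E
C="python3 chk.py"; 
python3 -m creep '[[0,0,1,0],[0,0,0,0]]' >/dev/null; $C &&
python3 -m creep '[[2,0,0,0],[0,0,0,0]]' >/dev/null && $C &&
python3 -m creep '[[2,0,0,0],[0,0,0,0]]' >/dev/null && $C &&
python3 -m creep '[[2,0,0,0],[0,0,0,0]]' >/dev/null && $C &&
python3 -m creep '[[2,0,0,0],[0,0,0,0]]' >/dev/null && $C &&
python3 -m creep '[[2,0,0,0],[0,0,0,0]]' >/dev/null && $C &&
python3 -m creep '[[2,0,0,0],[0,0,0,0]]' >/dev/null && $C &&
python3 -m creep '[[2,0,0,0],[0,0,0,0]]' >/dev/null && $C &&
python3 -m creep '[[2,0,0,0],[0,0,0,0]]' >/dev/null && $C
```

```text
y -28.9 z 111.3 F [0.1 0.1 3.1]
y -27.0 z 111.4 F [-0.1 -1.3  3.2]
y -24.8 z 111.3 F [ 0.8 -2.   2.4]
y -22.7 z 111.3 F [ 0.1 -1.6  2.9]
y -20.6 z 111.3 F [ 0.8 -1.9  3. ]
y -18.6 z 111.3 F [ 0.5 -1.8  2.9]
y -16.7 z 111.3 F [ 0.4 -2.2  2.7]
y -14.6 z 111.3 F [ 0.1 -1.5  2.7]
y -12.6 z 111.3 F [-0.  -0.7  4. ]
```

Contact is steady, so I'll carry on.

```bash
C="python3 chk.py"; 
python3 -m creep '[[2,0,0,0],[0,0,0,0]]' >/dev/null && $C &&
python3 -m creep '[[2,0,0,0],[0,0,0,0]]' >/dev/null && $C &&
python3 -m creep '[[2,0,0,0],[0,0,0,0]]' >/dev/null && $C &&
python3 -m creep '[[2,0,0,0],[0,0,0,0]]' >/dev/null && $C &&
python3 -m creep '[[2,0,0,0],[0,0,0,0]]' >/dev/null && $C &&
python3 -m creep '[[2,0,0,0],[0,0,0,0]]' >/dev/null && $C &&
python3 -m creep '[[2,0,0,0],[0,0,0,0]]' >/dev/null && $C &&
python3 -m creep '[[2,0,0,0],[0,0,0,0]]' >/dev/null && $C &&
python3 -m creep '[[2,0,0,0],[0,0,0,0]]' >/dev/null && $C &&
python3 -m creep '[[2,0,0,0],[0,0,0,0]]' >/dev/null && $C
```

```text
y -10.7 z 111.3 F [ 1.7 -1.6  3.1]
y -8.7 z 111.3 F [ 0.5 -1.9  3.4]
y -6.6 z 111.3 F [-0.2 -1.8  3.4]
y -4.7 z 111.3 F [-0.4 -1.2  2.5]
y -2.7 z 111.3 F [-0.9 -1.5  2.5]
y -0.7 z 111.3 F [ 0.6 -1.8  2.7]
y 1.3 z 111.3 F [-0.2 -0.7  3.1]
y 3.7 z 111.2 F [-0.4  0.8  1.6]
y 5.7 z 111.1 F [ 0.   2.1 -1.7]
```

```bash
C="python3 chk.py"; 
python3 -m creep '[[1.5,0,0,0],[0,0,0,0],[0,0,0,0]]' >/dev/null ; $C ;python3 -m creep '[[0,0,3,0],[0,0,3,0],[0,0,0,0]]' >/dev/null ; $C
python3 -m creep '[[0,0,3,0],[0,0,0,0],[0,0,0,0]]' >/dev/null ; $C
```

```text
y 6.5 z 111.2 F [-0.2 -0.2 -1.4]
y 6.5 z 105.2 F [0.4 0.4 1.7]
y 6.5 z 102.4 F [-0.2 -0.1  2.6]
```

```bash
C="python3 chk.py"; 
python3 -m creep '[[0,0,2,0],[0,0,2,0],[0,0,0,0]]' >/dev/null ; $C ;python3 -m creep '[[0,0,2,0],[0,0,2,0],[0,0,0,0]]' >/dev/null ; $C
python3 -m creep '[[0,0,2,0],[0,0,0,0]]' >/dev/null ; $C;python3 -m creep '[[0,0,1,0],[0,0,0,0]]' >/dev/null ; $C
```

```text
y 6.6 z 98.2 F [ 0.5 -0.2  4.1]
y 6.5 z 94.2 F [ 0.7 -0.2  2.8]
y 6.6 z 92.2 F [ 0.3 -0.3  5.2]
y 6.5 z 91.3 F [-0.3 -0.8  4.4]
```

```bash
C="python3 chk.py"; 
python3 -m creep '[[0,0,1,0],[0,0,0,0],[0,0,0,0]]' >/dev/null ; $C ;python3 -m creep '[[0,0,0.7,0],[0,0,0,0],[0,0,0,0]]' >/dev/null ; $C;python3 -m creep '[[0,0,0.7,0],[0,0,0,0],[0,0,0,0]]' >/dev/null ; $C
```

```text
y 6.5 z 90.4 F [ 0.1 -0.3  5. ]
y 6.5 z 89.7 F [0.7 0.3 6.1]
y 6.6 z 89.1 F [-0.   0.2  6.9]
```

```bash
C="python3 chk.py"; 
python3 -m creep '[[0,0,0.7,0],[0,0,0,0],[0,0,0,0]]' >/dev/null ; $C ;python3 -m creep '[[0,0,0.6,0],[0,0,0,0],[0,0,0,0]]' >/dev/null ; $C
```

```text
y 6.5 z 88.8 F [-1.6 -0.5 10.5]
y 6.5 z 88.6 F [-2.8 -0.1 15.5]
```

The force climbs stiffly at z≈88.7, so the pin is fully in and the plunger is on its hard stop. Now I'll retract and carry the probe back.

```bash
python3 -m creep '[[0,0,-2,0],[0,0,-10,0],[0,0,-25,0],[0,0,-35,0],[0,0,-35,0],[0,0,0,0],[0,0,0,0]]'
python3 - <<'E'
from h import *
togo([.6304,-.2733,.193],-30)
E
```

```text
time_s: 17.2
tool_pos: [0.5127, 0.0974, 0.1938]
ee_rot: [-0.001, 0.651, 0.759, -0.001]
wrist_force: [-0.2, 0.5, -1.4]
grip_width: 0.0232
tool shift mm [-384.2   60.2    0.6] tool-y yaw 8.71 turn 0.6756 t 17.2 F [-0.18  0.48 -1.44] w 0.023156710295930923 p [0.5127 0.0974 0.1938]
```

```bash
python3 -m creep '[[-30,5,0,0],[-45,7,0,0],[-50,8,0,0],[-50,8,0,0],[-50,8,0,0],[-50,8,0,0],[-50,7,0,0],[-36,5,0,0],[-23,4,0,0],[0,0,0,0]]'
python3 -m creep '[[0,0,0,0.169],[0,0,0,0.169],[0,0,0,0.169],[0,0,0,0.168],[0,0,0,0],[0,0,0,0]]'
python3 - <<'E'
from h import *
c=cam('wrist','w3.png');cam('top','t3.png'); d=cam('scene')
cv2.imwrite('pics/s3.png',cv2.resize(d['image'][130:330,130:330,::-1],(600,600)))
togo([.6304,-.2733,.193],-30)
P=cloud(c)
p=P[(P[...,2]>.071)&(P[...,2]<.079)]; p=p[np.hypot(p[:,0]-.63,p[:,1]+.273)<.055]
print(len(p),cv2.minAreaRect((p[:,:2]*1000).astype(np.float32)))
E
```

```text
time_s: 18.45
tool_pos: [0.6301, -0.2743, 0.1921]
ee_rot: [-0.002, 0.652, 0.758, -0.0]
wrist_force: [0.1, 0.2, -0.7]
grip_width: 0.0234
time_s: 19.2
tool_pos: [0.6306, -0.2724, 0.1941]
ee_rot: [-0.0, 0.865, 0.502, -0.0]
wrist_force: [-0.3, 0.3, -1.9]
grip_width: 0.0235
tool shift mm [-0.6 -0.2  1.4] tool-y yaw -29.85 turn 0.0026 t 19.35 F [-0.26 -0.64 -1.66] w 0.023276347948986285 p [ 0.6309 -0.2728  0.1944]
8551 ((630.124755859375, -272.5052185058594), (70.97290802001953, 70.0809097290039), 72.78007507324219)
```

View pics/s3.png

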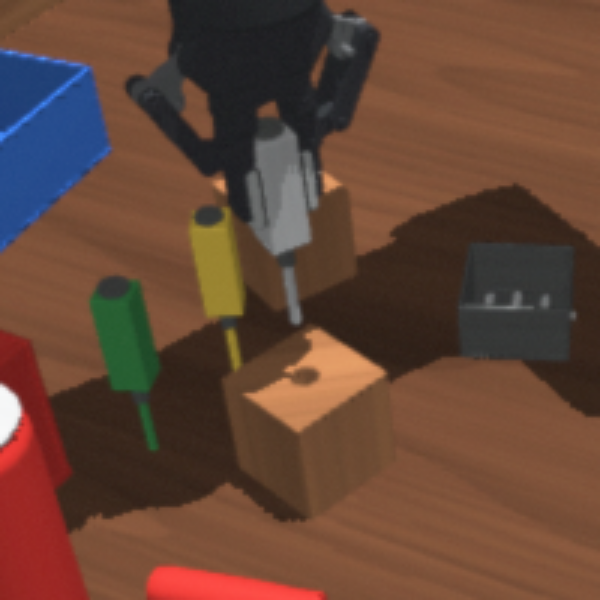

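View pics/w3.png

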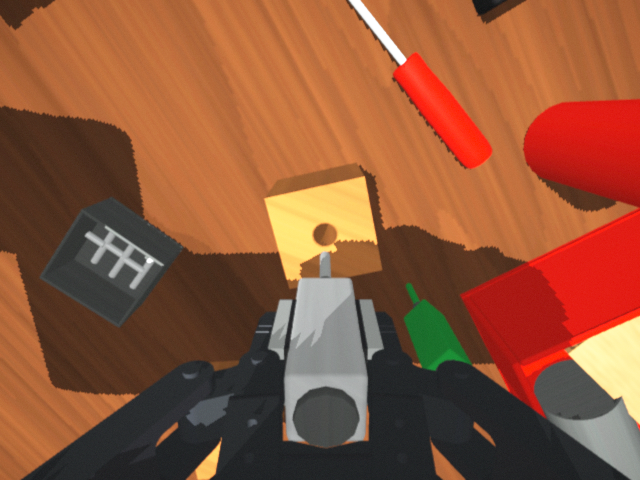

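The scene and wrist views both show the probe upright, with its pin at (325,265) in the wrist image in line with the stand's hole at (325,234). I'll lower it in.

```bash
C="python3 chk.py"; python3 -m creep '[[-0.6,-0.2,15,0],[0,0,20,0],[0,0,10,0],[0,0,0,0]]' >/dev/null; $C; python3 -m creep '[[0,0,15,0],[0,0,15,0],[0,0,7,0],[0,0,0,0]]' >/dev/null; $C;  python3 -m creep '[[0,0,8,0],[0,0,5,0],[0,0,3,0],[0,0,0,0]]'
```

```text
y -377.1 z 148.4 F [ 0.3 -0.1 -1.3]
y -377.3 z 111.8 F [-1.2  0.  -1.5]
time_s: 20.85
tool_pos: [0.6303, -0.2735, 0.0964]
ee_rot: [-0.0, 0.866, 0.5, -0.0]
wrist_force: [-0.3, 0.1, -1.0]
grip_width: 0.0233
```

```bash
C="python3 chk.py"; python3 -m creep '[[0,0,1.5,0],[0,0,0,0]]' >/dev/null; $C; python3 -m creep '[[0,0,1,0],[0,0,0,0]]' >/dev/null; $C;  python3 -m creep '[[0,0,0.6,0],[0,0,0,0]]' >/dev/null; $C
```

```text
y -377.6 z 95.1 F [ 0.8  0.4 -1.6]
y -377.5 z 94.1 F [-0.1 -0.8 -1.7]
y -377.6 z 93.5 F [-0.2 -0.4 -1. ]
```

```bash
C="python3 chk.py"; python3 -m creep '[[0,0,0.6,0],[0,0,0,0]]' >/dev/null; $C; python3 -m creep '[[0,0,0.5,0],[0,0,0,0]]' >/dev/null; $C
```

```text
y -377.6 z 93.0 F [-0.   0.6  0.1]
y -377.6 z 92.9 F [-2.5  1.4  5.8]
```

It's seated: contact came at z 93.0, the same height as the pick-up. Release and back off.

```bash
python3 -m creep '[[0,0,0,0],[0,0,0,0],[0,0,0,0],[0,0,0,0],[0,0,0,0],[0,0,0,0]]' 1; python3 -m creep '[[0,0,-15,0],[0,0,-35,0],[0,0,-45,0],[0,0,-45,0],[-40,0,0,0],[-50,0,0,0],[-50,0,0,0],[0,0,0,0],[0,0,0,0]]'
python3 - <<'E'
from h import *
a=cam('top','t4.png');d=cam('scene')
cv2.imwrite('pics/s4.png',cv2.resize(d['image'][130:330,130:330,::-1],(600,600)))
P=cloud(a)
for lo,hi in((.135,.16),(.065,.08)):
    p=P[(P[...,2]>lo)&(P[...,2]<hi)]; p=p[np.hypot(p[:,0]-.63,p[:,1]+.273)<.05]
    if len(p)>9: print(len(p),np.median(p[:,2]),cv2.minAreaRect((p[:,:2]*1000).astype(np.float32)))
E
```

```text
time_s: 22.85
tool_pos: [0.6305, -0.2735, 0.0924]
ee_rot: [-0.0, 0.866, 0.5, -0.0]
wrist_force: [-0.2, -0.6, -0.2]
grip_width: 0.0855
time_s: 23.98
tool_pos: [0.5606, -0.3947, 0.2332]
ee_rot: [0.0, 0.866, 0.5, 0.0]
wrist_force: [-0.7, 0.1, -0.8]
grip_width: 0.0855
239 0.14581256795949904 ((629.8818359375, -273.83990478515625), (23.682132720947266, 25.632787704467773), 60.92097091674805)
1274 0.07448385082158104 ((629.6636962890625, -273.59619140625), (70.10406494140625, 72.21012878417969), 72.84391021728516)
```

View pics/s4.png

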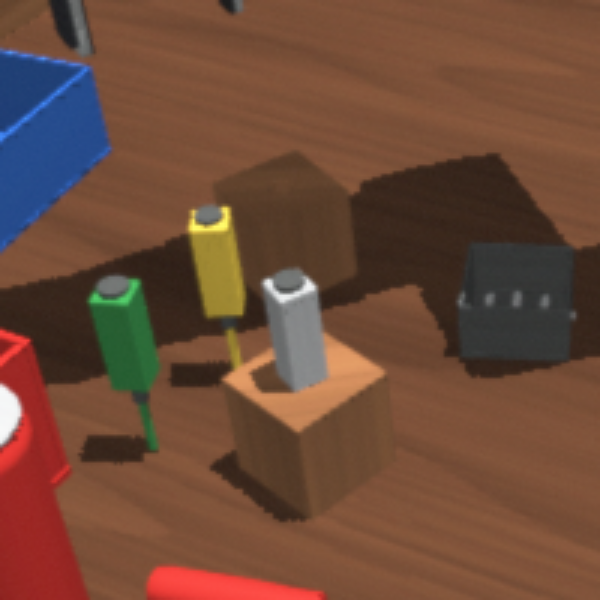

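The steel probe stands upright in its stand (cropped view, around (297,330)), the gripper is clear, and the decoys haven't moved.

```bash
python3 -c "
from station import ticket;print(ticket.job_done())"
```

```text
the job is handed in; nothing more can be done
None
```

The job is done and handed in at about 24 s of the 61 s allowed. I took the steel probe from the left-hand stand and felt along the rail until the tip dropped in, about 6 mm to the +y side of the slot's centre. I then pressed the plunger down, put the probe back and let go.

- **Plunger:** the force stayed within the spring's range until the tool was about 1 mm below the height where I expected the stop. It then rose stiffly to about 17 N with almost no further travel, so the pin was fully in and the plunger on its hard stop. I judged this from force and height only; the plunger itself can't be seen.
- **Probe in stand:** it touched down at the height it was picked up from. The last top view has its cap within 1 mm of where it was at the start, at the same height, and the scene view shows it upright with the gripper clear.
- **Disagreements:** the wrist and top cameras differed by about 1.5 mm on the probe's position, and by 3–4 mm along the slot on its centre. The scan covered the slot difference. No check failed.

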